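# Distribute a stack of sample cases on the inspection bench

### The job

Take the stack of sample cases apart and stand each case upright in the middle of the place marked with its colour: red inside the red ring of the black light plate, yellow and blue each in its own bay of the light grey tray so that it is evenly loaded, green in the steel pan with the green band. Keep the cases level and set them down rather than dropping them. Do not shove or tip the tray, and leave the black lens where it stands.

Things in the scene. Friction and masses are not known exactly. Their poses are not given: they have to be found in the camera images.
- red_case: Round flat sample case, 27 mm across and 24 mm tall: red lid (upper 14 mm, full width) on a grey base 3 mm narrower (lower 10 mm), flat top. Top of the stack at the start (underside 72 mm above the bench). Belongs on the light plate. Origin: centre of its underside, z up.
- yellow_case: Round flat sample case, 40 mm across and 24 mm tall: yellow lid (upper 14 mm, full width) on a grey base 3 mm narrower (lower 10 mm), flat top. Second from the top (underside at 48 mm), a 6.5 mm rim of it visible from above. Belongs in the yellow bay of the tray. Origin: centre of its underside, z up.
- blue_case: Round flat sample case, 53 mm across and 24 mm tall: blue lid (upper 14 mm, full width) on a grey base 3 mm narrower (lower 10 mm), flat top. Third from the top (underside at 24 mm), a 6.5 mm rim of it visible from above. Belongs in the blue bay of the tray. Origin: centre of its underside, z up.
- green_case: Round flat sample case, 66 mm across and 24 mm tall: green lid (upper 14 mm, full width) on a grey base 3 mm narrower (lower 10 mm), flat top. Bottom of the stack, on the bench, a 6.5 mm rim of it visible from above. Belongs in the steel pan. Origin: centre of its underside, z up.
- light_plate: Fixed black square plate, 110 x 110 x 14 mm, with a white disc inside a raised red ring in the middle (ring: inner diameter 49 mm, outer 57 mm, 4 mm high). The case stands on the white disc, 14 mm above the bench. Origin: centre of the underside, z up.
- steel_pan: Fixed round shallow steel pan, 100 mm across, 9 mm high, with a green band on its floor; the floor is 90 mm across and 5 mm above the bench. Origin: centre of the underside, z up.
- tray: Loose, light (about 80 g) grey plastic tray, 80 (x) x 156 (y) mm, outer walls 4 mm thick and 8 mm high, a divider of the same height across the middle; floor 4 mm above the bench. Two bays 72 mm square inside: the yellow-spotted bay is centred at y = +38 mm, x = 0, the blue-spotted bay at y = -38 mm, x = 0 (spots 62 mm across, at the bay centres). Origin: centre of the underside, z up, y along the long side. It may be turned any way round.
- lens: Loose black microscope lens with a brass band, 36 mm across, 44 mm tall, standing on the bench among the other things: not to be disturbed. Origin: centre of its underside.
There are look-alikes about, which are no part of the job. Of the things like the red_case, leave any that is pink, turquoise or white; of the rest the smaller one is meant.

How it is judged:
By the outcome, as a careful person would: the job done as asked, in the order asked, and still so for the second after the job is handed in, with the robot touching nothing.
It also fails if it takes over 122 s, if anything falls off the work surface, if the arm or the gripper's body presses on something with over 40 N, if the wrist force passes 120 N, or if a joint passes its speed limit or range.

### The arm

A 7-joint arm with a two-finger parallel gripper is mounted at the origin on the work surface. World frame = base frame: x ahead of the robot, y to its left, z up, the work surface at z = 0. Lengths are in m, angles in degrees, forces in N, time in s.
With the tool pointing down it reaches from about 0.425 to 0.875 m from the base axis. Payload 4.7 kg.
Tool frame: the origin (TCP) lies midway between the tips of the shut fingers; the grasp point (between the pads) lies 19 mm behind it (env.grip_depth is the distance from the TCP to the grasp point, in m); z points along the fingers, y is the line along which they close (so a half turn about z gives the same grasp; the last joint's range is limited). The gripper opens to 87 mm and grips with 3 to 60 N. Pads are 19 mm wide; open, the fingers measure 117 mm over their backs; the gripper's body (75 mm by 190 mm) begins 51 mm behind the grasp point.
Start: joints at [72.198, 18.392, -4.016, 83.108, 1.295, 78.541, -3.26], TCP at [0.207, -0.616, 0.223] pointing down, gripper open.
Joint ranges: [-163.93, 163.93], [-17.29, 119.83], [-79.2, 71.16], [3.27, 140.29], [-89.18, 269.18], [5.43, 117.66], [-154.24, 154.24]. Speed limits (degrees/s): [147.25, 147.25, 180, 180, 180, 180, 180].

### API

Orientations are given as [roll, pitch, yaw] about the fixed x, y, z axes, in that order (R = Rz(yaw) Ry(pitch) Rx(roll)).
In Python, from cell import get_obs, optics, env, nets gives the robot as it stands.
- The arm moves only by the shell command python3 -m creep 'ROWS' [FORCE]. ROWS is JSON, a list of rows, each an object of numbers: "wx", "wy", "wz": the turn, a rotation vector about the tool's x, y, z in degrees; "tx", "ty", "tz": the shift along the tool's x, y, z in mm; "gripper": the opening, from -1 (shut) to 1 (fully open). A call has 1 to 5 rows; each row is the pose to reach, as a shift and turn from the pose commanded when the call began, along the tool's axes at that moment; what a row does not reach only later rows make up. A row lasts 1/12 s, in which the tool goes at most 41.7 mm and 7.16 degrees, less where a joint would pass 70% of its speed; a pose out of reach is approached as far as the arm can. A call with a gripper value outside its range is refused whole. The fingers move at their own pace and stop on an object; FORCE is the grip in N (left out, the last holds). Time passes only in rows, so rows that repeat a pose let the fingers close. It gives the time, the measured TCP pose, the force, the opening and the grip force at its end, in the units of the state.
- get_obs(): the state, without advancing time (a new reading comes with each control period).
- optics.read_camera(name): name is "side" or "top"; returns (picture, depth): 480x640x3 uint8, red, green, blue; 480x640 float32, m along the optical axis (not along the pixel's ray), 0 where there is no reading.
- optics.camera_info(name): a dict with "fovy" (degrees; the focal length in pixels is half the picture's height over the tangent of half this angle, whatever the lens; pixels are square), "cx", "cy" (the principal point, pixels), "R" (3x3) and "t" (3): a world point X has camera coordinates R X + t. Camera axes: x right, y down, z forward; pixel columns grow to the right and rows downward; lengths in m; the calibration is good to about 2 mm. A picture is of the moment at which its call begins. camera_info takes no time and is no camera call.
- env.sign_off(): hands the job in; it is judged then, once.
Trained networks look in the newest picture that a camera, given by its name, has taken for a name from the list of things; names that differ only in an ending like _2 or _b are one class to them, and where a whole thing is asked for, a point or a joint stands for the part that bears it (a point fixed in the world has none). Each returns a list of dicts, best first, with "confidence" (0 to 1); they miss things now and then, are a little off and sometimes report something else, mostly with a low value. They report only what shows in the picture. A call takes as long as a camera call. They do not tell look-alikes from the thing itself.
- nets.look_for(query, camera): "point" ([x, y, z] in m, in world coordinates, good to about 4 mm: the middle of the surface that is visible of it).
- nets.place_of(query, camera): "point" ([x, y, z] in m, in world coordinates, good to about 4 mm: a listed point, or the origin of a listed thing).
The state is a dict: "time_s": time; "qpos": joint angles; "joint_velocities": joint speeds; "effort": joint torques, N m; "tool_pos": TCP position; "tool_rot": TCP orientation; "force": force on the tool from outside, world axes, zero at the start; "wrist_torque": the same for the moment, N m; "grip_width": finger opening in m; "grasp_force": force on a finger pad.
Only numpy, scipy, OpenCV 4.12 (cv2) and the standard library are available. Lean on these libraries where they do the work, as an engineer would, in place of code of your own. Each camera call takes 0.05 s, during which the arm holds its last target. There are 200 camera calls.

## Working session

There is one attempt and no reset: what is moved stays moved. The work goes in short steps, Python scripts to look and compute and a shell command to move; the robot and the scene stay as the last step left them, time stands still between calls to the robot, and variables do not carry over. Pictures are saved under pics/ and viewed, at most 16 in all, crops included, and the job is handed in when it is done.

```bash
ls; mkdir -p pics; cat > h.py <<'E'
import numpy as np, cv2, sys
from cell import get_obs, optics, env, nets
def cam(n):
    p,d=optics.read_camera(n); i=optics.camera_info(n); return p,d,i
def cloud(d,i):
    f=d.shape[0]/2/np.tan(np.radians(i["fovy"])/2)
    v,u=np.mgrid[:d.shape[0],:d.shape[1]]
    c=np.stack([(u-i["cx"])/f*d,(v-i["cy"])/f*d,d],-1)
    return (c-np.array(i["t"]))@np.array(i["R"])
def proj(X,i):
    f=240/np.tan(np.radians(i["fovy"])/2)
    c=np.array(i["R"])@np.array(X)+np.array(i["t"]); return c[0]/c[2]*f+i["cx"],c[1]/c[2]*f+i["cy"]
def save(n,p): cv2.imwrite("pics/"+n+".png",cv2.cvtColor(p,cv2.COLOR_RGB2BGR))
E
python3 - <<'E'
from h import *
s=get_obs(); print(s["tool_pos"],s["tool_rot"],s["time_s"],s["grip_width"],env.grip_depth)
for n in("side","top"):
    p,d,i=cam(n); save(n+"0",p); print(n,i)
    for q in("red_case","yellow_case","blue_case","green_case","light_plate","steel_pan","tray","lens"):
        for r in nets.place_of(q,n)[:4]:
            print(q,np.round(r["point"],3),round(r["confidence"],2),np.round(proj(r["point"],i)))
E
```

```text
pics
[ 0.20718551 -0.61550928  0.22147566] [-1.79890850e+02  6.70904417e-03  1.86108272e+01] 0.0 0.08696864987087534 0.0187
side {'fovy': 55.52128454803269, 'cx': 313.6614371969934, 'cy': 249.36879479229674, 'R': array([[ 0.8599551 , -0.50984258,  0.02318979],
       [-0.27900568, -0.50767596, -0.8151202 ],
       [ 0.42735588,  0.69449669, -0.57882751]]), 't': array([-0.4283458 ,  0.16480596,  0.75701106])}
red_case [ 0.463 -0.324  0.072] 0.85 [404. 343.]
red_case [ 0.364 -0.327 -0.004] 0.69 [348. 404.]
red_case [ 0.56  -0.314  0.001] 0.61 [439. 348.]
red_case [ 0.445 -0.232  0.001] 0.58 [356. 341.]
yellow_case [ 0.461 -0.325  0.05 ] 0.73 [402. 354.]
blue_case [ 0.463 -0.325  0.023] 0.61 [400. 365.]
green_case [ 0.463 -0.322 -0.001] 0.81 [397. 374.]
light_plate [0.546 0.125 0.001] 0.58 [304. 227.]
tray [ 0.596 -0.112  0.   ] 0.81 [383. 276.]
tray [0.545 0.125 0.   ] 0.7 [304. 228.]
tray [ 0.464 -0.326  0.074] 0.24 [406. 343.]
lens [ 0.415 -0.01  -0.004] 0.56 [281. 277.]
top {'fovy': 57.385861695857386, 'cx': 317.3517717969479, 'cy': 240.50844594047024, 'R': array([[ 0.01328094, -0.99941485, -0.03152096],
       [-0.99550316, -0.01025886, -0.09417116],
       [ 0.09379268,  0.03262989, -0.99505689]]), 't': array([-0.02547028,  0.46972586,  0.9043145 ])}
red_case [ 0.441 -0.224  0.002] 0.77 [413. 256.]
red_case [ 0.366 -0.322 -0.002] 0.72 [459. 292.]
red_case [ 0.424 -0.42  -0.002] 0.68 [506. 265.]
red_case [ 0.561 -0.32  -0.   ] 0.63 [457. 201.]
yellow_case [ 0.464 -0.322  0.046] 0.71 [465. 244.]
blue_case [ 0.465 -0.322  0.026] 0.46 [463. 244.]
green_case [ 0.463 -0.33   0.001] 0.64 [463. 246.]
light_plate [0.548 0.124 0.002] 0.83 [252. 205.]
tray [ 0.595 -0.112  0.003] 0.6 [361. 184.]
lens [ 0.412 -0.007  0.004] 0.69 [311. 268.]
```

View pics/side0.png

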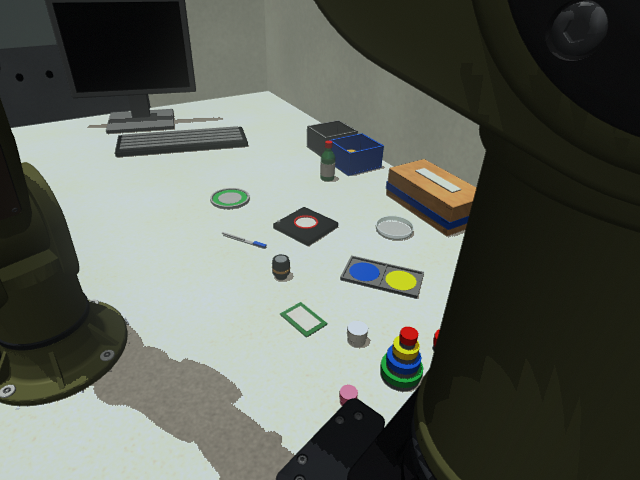

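View pics/top0.png

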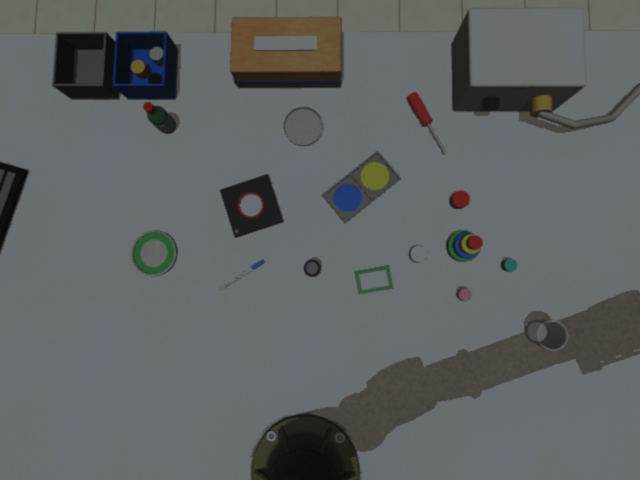

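The red look-alikes in the top picture are:
- the stack top at (474,242)
- a loose, larger red case at (460,200)
- pink at (464,294)
- turquoise at (510,265)
- white at (419,254)

I choose the stack top because it is the smaller red one and sits on the stack. The pan is the green-banded ring at (155,253), and the plain dish at (303,127) is a decoy. The tray is at (361,186), the plate at (252,205) and the lens at (312,268).

```bash
cat >> h.py <<'E'
def ray(u,v,z,i):
    f=240/np.tan(np.radians(i["fovy"])/2); R=np.array(i["R"]);t=np.array(i["t"])
    o=-R.T@t; w=R.T@np.array([(u-i["cx"])/f,(v-i["cy"])/f,1]); return o+w*(z-o[2])/w[2]
H={"red":[(0,8),(172,180)],"yellow":[(22,35)],"blue":[(105,125)],"green":[(55,85)]}
def blobs(p,col,a=30,smin=130,vmin=35):
    h=cv2.cvtColor(p,cv2.COLOR_RGB2HSV); m=np.zeros(h.shape[:2],np.uint8)
    for lo,hi in H[col]: m|=cv2.inRange(h,(lo,smin,vmin),(hi,255,255))
    cs,_=cv2.findContours(m,cv2.RETR_EXTERNAL,cv2.CHAIN_APPROX_NONE)
    out=[]
    for c in cs:
        c=cv2.convexHull(c); M=cv2.moments(c)
        if M["m00"]>a: out.append((M["m10"]/M["m00"],M["m01"]/M["m00"],M["m00"]))
    return out
E
python3 - <<'E'
from h import *
p,d,i=cam("top"); P=cloud(d,i)
save("crop",cv2.resize(p[180:310,400:530],None,fx=4,fy=4,interpolation=cv2.INTER_CUBIC))
Z={"red":(.096,.018,.024),"yellow":(.004,.072),"blue":(.004,.048),"green":(.006,.024)}
for n in("side","top"):
    p,d,i=cam(n)
    for c in Z:
        for b in blobs(p,c): print(n,c,np.round(b),[ (z,np.round(ray(b[0],b[1],z,i)[:2]*1000,1)) for z in Z[c]])
p,d,i=cam("top");P=cloud(d,i)*1000
print("bench",np.median(P[300:320,200:300,2]))
for (u,v,w) in [(252,205,36),(361,186,50),(312,268,18),(155,253,30),(474,242,20)]:
    q=P[v-w:v+w,u-w:u+w].reshape(-1,3); q=q[np.isfinite(q).all(1)]
    print((u,v),np.histogram(q[:,2],bins=np.arange(-4,110,2))[0])
q=P[230:300,290:335].reshape(-1,3);q=q[q[:,2]>38];print("lens",q.mean(0),len(q))
q=P[225:265,445:490].reshape(-1,3)
for a,b in((90,102),(66,78),(42,54),(18,30)):
    s=q[(q[:,2]>a)&(q[:,2]<b)][:,:2].astype(np.float32); print(a,cv2.minEnclosingCircle(s),len(s))
E
```

```text
side red [436. 337.  49.] [(0.096, array([ 495.1, -353.1])), (0.018, array([ 559.9, -303.8])), (0.024, array([ 555. , -307.6]))]
side red [408. 336. 273.] [(0.096, array([ 460.2, -331.8])), (0.018, array([ 519.4, -279.1])), (0.024, array([ 514.9, -283.1]))]
side red [305. 221. 240.] [(0.096, array([484.8,  14.8])), (0.018, array([548. , 123.1])), (0.024, array([543.1, 114.8]))]
side red [328. 144.  38.] [(0.096, array([739.7, 334.5])), (0.018, array([843.7, 494.1])), (0.024, array([835.7, 481.8]))]
side yellow [405. 348. 488.] [(0.004, array([ 506.9, -288.9])), (0.072, array([ 458. , -332.6]))]
side yellow [401. 280. 444.] [(0.004, array([ 617.2, -142.7])), (0.072, array([ 555.3, -203.6]))]
side blue [403. 360. 755.] [(0.004, array([ 486.6, -307. ])), (0.048, array([ 456.5, -333.9]))]
side blue [364. 271. 422.] [(0.004, array([568.9, -83.6])), (0.048, array([ 532.6, -127.5]))]
side blue [ 430.  208. 1175.] [(0.004, array([871.9,  48.4])), (0.048, array([812.5,  -5.5]))]
side blue [344. 170.  32.] [(0.004, array([797.3, 333. ])), (0.048, array([743.6, 257.4]))]
side blue [ 359.  152. 
[... 2895 characters left out ...]
 0   0   0   0   0   0   0   0   0   0   0   0   0
   0   0   0   0   0   0   0   0   0   0   0   0   0   0   0   0   0   0
   0   0]
(474, 242) [ 37 191 389 207  26   3   0   0   2   0   1   2   4  28  68  32   8   0
   2   1   8   4   8   9  11  49  86  43   6   2   1   2   3   9   6   2
   8  35  82  25   9   3   0   0   5   6   2   7   6  27  80  42   3   0
   0   0]
lens [410.28506459 -11.63078763  79.8062452 ] 232
90 ((463.1452941894531, -325.67523193359375), 13.461079597473145) 165
66 ((462.3248291015625, -325.3267822265625), 19.750791549682617) 161
42 ((461.5596618652344, -325.2948913574219), 26.73015594482422) 204
18 ((462.3541259765625, -325.13177490234375), 33.164466857910156) 247
```

View pics/crop.png

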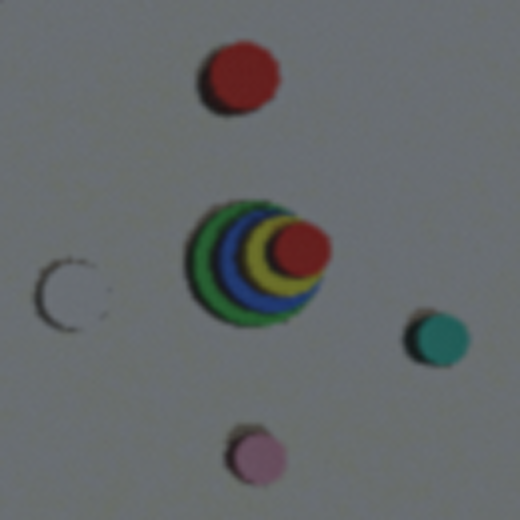

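The crop shows the stack's red top at (302,250), clearly smaller than the loose red one at (244,78), so the choice holds. The stack centre is about (462.5, -325) mm. First move: go above the stack and turn to yaw 0.

```bash
python3 -m creep '[{"tx":34,"ty":-19.4,"tz":0,"wz":4},{"tx":67,"ty":-39,"tz":0,"wz":8},{"tx":100,"ty":-58,"tz":0,"wz":12},{"tx":134,"ty":-78,"tz":0,"wz":16},{"tx":167,"ty":-97,"tz":0,"wz":18.6}]' 20; python3 - <<'E'
from h import *
s=get_obs(); print(s["tool_pos"],s["tool_rot"],s["time_s"],s["force"])
E
```

```text
[ 0.2074298  -0.61604262  0.22262213] [1.79992372e+02 1.50305149e-03 1.86114960e+01] 1.1 [ 0.13068337 -0.23849873  0.83970639]validation failed for argument at $[0]...
```

```bash
python3 -m creep '[{"wx":0,"wy":0,"tx":34,"ty":-19.4,"tz":0,"wz":4,"gripper":1},{"wx":0,"wy":0,"tx":67,"ty":-39,"tz":0,"wz":8,"gripper":1},{"wx":0,"wy":0,"tx":100,"ty":-58,"tz":0,"wz":12,"gripper":1},{"wx":0,"wy":0,"tx":134,"ty":-78,"tz":0,"wz":16,"gripper":1},{"wx":0,"wy":0,"tx":167,"ty":-97,"tz":0,"wz":18.6,"gripper":1}]' 20
```

```text
time_s: 1.52
tool_pos: [0.3358, -0.4692, 0.2228]
tool_rot: [180.0, -0.0, -0.2]
force: [0.5, -1.1, -0.5]
grip_width: 0.0869
grasp_force: 0.0
```

```bash
python3 -m creep '[{"wx":0,"wy":0,"wz":0,"tx":26,"ty":-29,"tz":5,"gripper":1},{"wx":0,"wy":0,"wz":0,"tx":52,"ty":-58,"tz":15,"gripper":1},{"wx":0,"wy":0,"wz":0,"tx":78,"ty":-87,"tz":30,"gripper":1},{"wx":0,"wy":0,"wz":0,"tx":104,"ty":-116,"tz":45,"gripper":1},{"wx":0,"wy":0,"wz":0,"tx":128,"ty":-145,"tz":60,"gripper":1}]' && python3 -m creep '[{"wx":0,"wy":0,"wz":0,"tx":0,"ty":0,"tz":0,"gripper":1},{"wx":0,"wy":0,"wz":0,"tx":0,"ty":0,"tz":0,"gripper":1}]'
```

```text
time_s: 1.93
tool_pos: [0.4641, -0.3243, 0.1625]
tool_rot: [179.9, -0.1, 0.0]
force: [-0.1, -0.5, -1.3]
grip_width: 0.0872
grasp_force: 0.0
time_s: 2.1
tool_pos: [0.464, -0.3226, 0.1617]
tool_rot: [-179.9, 0.1, 0.4]
force: [0.1, -1.2, 0.7]
grip_width: 0.0868
grasp_force: 0.0
```

```bash
python3 -m creep '[{"wx":0,"wy":0,"wz":0,"tx":0,"ty":0,"tz":30,"gripper":1},{"wx":0,"wy":0,"wz":0,"tx":0,"ty":0,"tz":60,"gripper":0.2},{"wx":0,"wy":0,"wz":0,"tx":0,"ty":0,"tz":75,"gripper":0},{"wx":0,"wy":0,"wz":0,"tx":0,"ty":0,"tz":81,"gripper":-0.1},{"wx":0,"wy":0,"wz":0,"tx":0,"ty":0,"tz":81,"gripper":-0.1}]' && python3 -m creep '[{"wx":0,"wy":0,"wz":0,"tx":0,"ty":0,"tz":0,"gripper":-0.1},{"wx":0,"wy":0,"wz":0,"tx":0,"ty":0,"tz":0,"gripper":-0.1}]'
python3 - <<'E'
from h import *
a=[cam(n)[0][y:y+150,x:x+200] for n,x,y in(("top",370,170),("side",300,280))]
save("g1",np.hstack([cv2.resize(q,(400,300),interpolation=cv2.INTER_CUBIC) for q in a]))
E
```

```text
time_s: 2.52
tool_pos: [0.4611, -0.3268, 0.0805]
tool_rot: [-180.0, 0.1, -0.1]
force: [0.3, 0.6, 0.4]
grip_width: 0.0678
grasp_force: 0.0
time_s: 2.68
tool_pos: [0.4635, -0.3271, 0.0834]
tool_rot: [179.9, -0.1, -0.0]
force: [0.1, 0.5, 0.7]
grip_width: 0.0551
grasp_force: 0.0
```

View pics/g1.png

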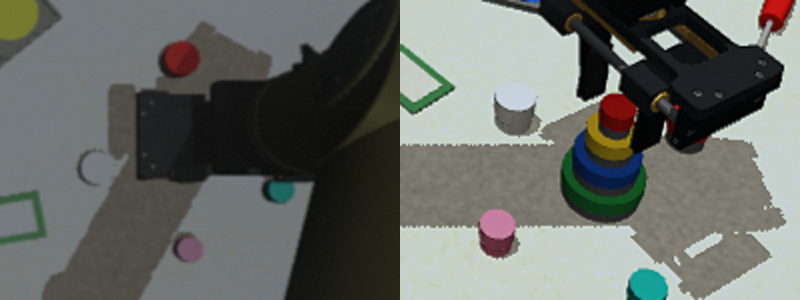

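The stack stands between the fingers: the red case at (616,112) in the right half is about midway between the fingertips at (590,97) and (648,150). I'm closing on it.

```bash
python3 -m creep '[{"wx":0,"wy":0,"wz":0,"tx":0,"ty":0,"tz":0,"gripper":-1},{"wx":0,"wy":0,"wz":0,"tx":0,"ty":0,"tz":0,"gripper":-1},{"wx":0,"wy":0,"wz":0,"tx":0,"ty":0,"tz":0,"gripper":-1},{"wx":0,"wy":0,"wz":0,"tx":0,"ty":0,"tz":0,"gripper":-1},{"wx":0,"wy":0,"wz":0,"tx":0,"ty":0,"tz":0,"gripper":-1}]' 20 && python3 -m creep '[{"wx":0,"wy":0,"wz":0,"tx":0,"ty":0,"tz":0,"gripper":-1},{"wx":0,"wy":0,"wz":0,"tx":0,"ty":0,"tz":0,"gripper":-1}]'
```

```text
time_s: 3.2
tool_pos: [0.463, -0.3259, 0.082]
tool_rot: [180.0, -0.0, 0.0]
force: [-0.9, 0.3, 2.4]
grip_width: 0.0264
grasp_force: 20.0
time_s: 3.37
tool_pos: [0.4629, -0.3259, 0.082]
tool_rot: [180.0, -0.0, 0.0]
force: [-0.8, -0.6, 3.3]
grip_width: 0.0261
grasp_force: 20.0
```

```bash
python3 -m creep '[{"wx":0,"wy":0,"wz":0,"tx":0,"ty":0,"tz":-8,"gripper":-1},{"wx":0,"wy":0,"wz":0,"tx":0,"ty":0,"tz":-25,"gripper":-1},{"wx":0,"wy":0,"wz":0,"tx":0,"ty":0,"tz":-45,"gripper":-1},{"wx":0,"wy":0,"wz":0,"tx":0,"ty":0,"tz":-50,"gripper":-1},{"wx":0,"wy":0,"wz":0,"tx":0,"ty":0,"tz":-50,"gripper":-1}]'
python3 - <<'E'
from h import *
p,d,i=cam("side"); save("l1",cv2.resize(p[270:400,300:500],(600,390),interpolation=cv2.INTER_CUBIC))
E
```

```text
time_s: 3.78
tool_pos: [0.4638, -0.3265, 0.1334]
tool_rot: [179.9, -0.2, 0.0]
force: [0.4, -0.0, -0.4]
grip_width: 0.0264
grasp_force: 20.0
```

View pics/l1.png

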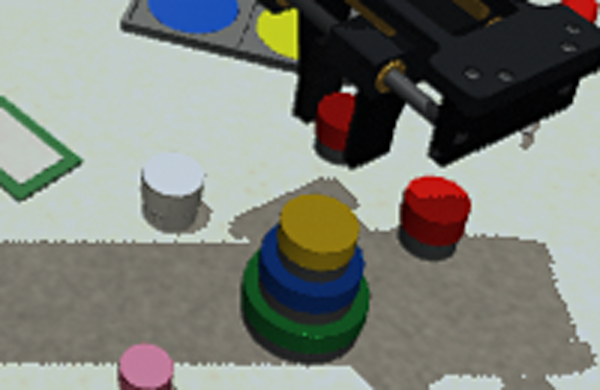

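Only the red case came up: it is held level at (338,125), and the yellow, blue and green stay stacked at (315,270). I'm carrying it to the plate.

```bash
python3 -m creep '[{"wx":0,"wy":0,"wz":0,"tx":3,"ty":-15,"tz":0,"gripper":-1},{"wx":0,"wy":0,"wz":0,"tx":9,"ty":-45,"tz":0,"gripper":-1},{"wx":0,"wy":0,"wz":0,"tx":16,"ty":-83,"tz":0,"gripper":-1},{"wx":0,"wy":0,"wz":0,"tx":23,"ty":-123,"tz":0,"gripper":-1},{"wx":0,"wy":0,"wz":0,"tx":30,"ty":-163,"tz":0,"gripper":-1}]' >/dev/null && python3 -m creep '[{"wx":0,"wy":0,"wz":0,"tx":7,"ty":-40,"tz":0,"gripper":-1},{"wx":0,"wy":0,"wz":0,"tx":14,"ty":-80,"tz":0,"gripper":-1},{"wx":0,"wy":0,"wz":0,"tx":21,"ty":-120,"tz":0,"gripper":-1},{"wx":0,"wy":0,"wz":0,"tx":28,"ty":-158,"tz":0,"gripper":-1},{"wx":0,"wy":0,"wz":0,"tx":35,"ty":-195,"tz":0,"gripper":-1}]' >/dev/null &&  python3 -m creep '[{"wx":0,"wy":0,"wz":0,"tx":8,"ty":-33,"tz":0,"gripper":-1},{"wx":0,"wy":0,"wz":0,"tx":14,"ty":-60,"tz":5,"gripper":-1},{"wx":0,"wy":0,"wz":0,"tx":18,"ty":-80,"tz":15,"gripper":-1},{"wx":0,"wy":0,"wz":0,"tx":19,"ty":-91,"tz":30,"gripper":-1},{"wx":0,"wy":0,"wz":0,"tx":19,"ty":-91,"tz":50,"gripper":-1}]' && python3 -m creep '[{"wx":0,"wy":0,"wz":0,"tx":0,"ty":0,"tz":0,"gripper":-1},{"wx":0,"wy":0,"wz":0,"tx":0,"ty":0,"tz":0,"gripper":-1}]'
python3 - <<'E'
from h import *
for k in range(2): s=get_obs(); print(s["tool_pos"],s["force"])
a=[]
for n,x,y in(("top",150,130),("side",210,130)):
    p,d,i=cam(n); a.append(cv2.resize(p[y:y+150,x:x+200],(400,300),interpolation=cv2.INTER_CUBIC))
    print(n,proj([.547,.1243,.014],i),proj(s["tool_pos"],i))
save("p1",np.hstack(a))
E
```

```text
time_s: 5.08
tool_pos: [0.5457, 0.129, 0.081]
tool_rot: [-179.8, -0.0, 0.4]
force: [0.5, -0.4, -0.6]
grip_width: 0.0264
grasp_force: 20.0
time_s: 5.25
tool_pos: [0.5443, 0.1236, 0.0796]
tool_rot: [180.0, 0.3, 0.1]
force: [0.1, -1.0, -0.5]
grip_width: 0.0264
grasp_force: 20.0
[0.54425413 0.12358441 0.07961756] [ 0.14640313 -0.99415259 -0.4711026 ]
[0.54425413 0.12358441 0.07961756] [ 0.14640313 -0.99415259 -0.4711026 ]
top (np.float64(251.10769792912959), np.float64(204.6179980547286)) (np.float64(245.48009956719847), np.float64(200.23109341198648))
side (np.float64(304.70467450176477), np.float64(222.7848984942211)) (np.float64(304.14931809503713), np.float64(198.5688549161777))
```

View pics/p1.png

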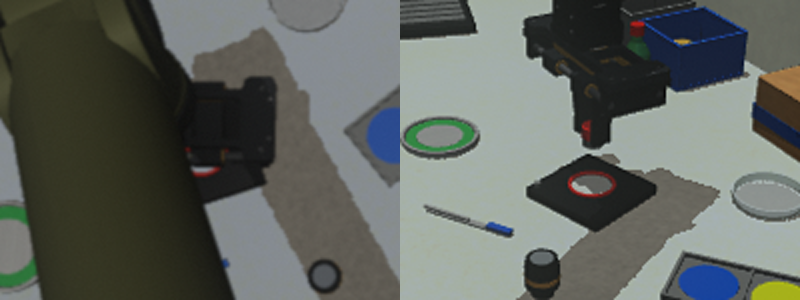

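The case hangs level above the plate at (590,132) in the side half, and the ring is at (592,184). I'm lowering it now, slowly at the end.

```bash
python3 -m creep '[{"wx":0,"wy":0,"wz":0,"tx":0,"ty":0,"tz":15,"gripper":-1},{"wx":0,"wy":0,"wz":0,"tx":0,"ty":0,"tz":35,"gripper":-1},{"wx":0,"wy":0,"wz":0,"tx":0,"ty":0,"tz":48,"gripper":-1},{"wx":0,"wy":0,"wz":0,"tx":0,"ty":0,"tz":53,"gripper":-1},{"wx":0,"wy":0,"wz":0,"tx":0,"ty":0,"tz":53,"gripper":-1}]' && python3 -m creep '[{"wx":0,"wy":0,"wz":0,"tx":0,"ty":0,"tz":1.5,"gripper":-1},{"wx":0,"wy":0,"wz":0,"tx":0,"ty":0,"tz":3,"gripper":-1},{"wx":0,"wy":0,"wz":0,"tx":0,"ty":0,"tz":4,"gripper":-1},{"wx":0,"wy":0,"wz":0,"tx":0,"ty":0,"tz":4,"gripper":-1}]'
python3 - <<'E'
from h import *
p,d,i=cam("side"); save("p1b",cv2.resize(p[170:270,240:380],(560,400),interpolation=cv2.INTER_CUBIC))
E
```

```text
time_s: 5.77
tool_pos: [0.5459, 0.1226, 0.0277]
tool_rot: [180.0, 0.1, -0.0]
force: [0.3, 0.1, -0.8]
grip_width: 0.0263
grasp_force: 20.0
time_s: 6.1
tool_pos: [0.5469, 0.1232, 0.025]
tool_rot: [180.0, -0.0, 0.0]
force: [-1.3, -0.5, -0.7]
grip_width: 0.0262
grasp_force: 20.0
```

View pics/p1b.png

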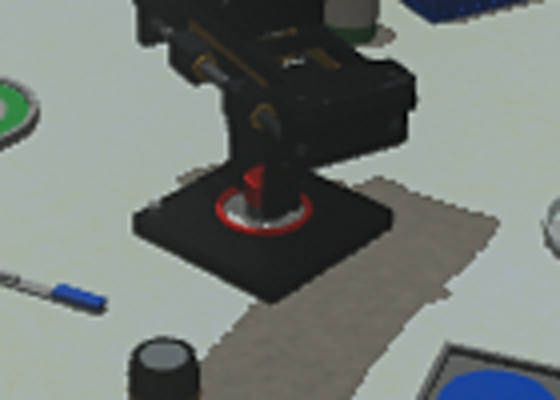

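The case is over the ring's middle, just above the disc, and there is no contact force yet.

```bash
python3 -m creep '[{"wx":0,"wy":0,"wz":0,"tx":0,"ty":0,"tz":0.5,"gripper":-1},{"wx":0,"wy":0,"wz":0,"tx":0,"ty":0,"tz":1,"gripper":-1},{"wx":0,"wy":0,"wz":0,"tx":0,"ty":0,"tz":1,"gripper":-1}]' && python3 -m creep '[{"wx":0,"wy":0,"wz":0,"tx":0,"ty":0,"tz":0.5,"gripper":-1},{"wx":0,"wy":0,"wz":0,"tx":0,"ty":0,"tz":1,"gripper":-1},{"wx":0,"wy":0,"wz":0,"tx":0,"ty":0,"tz":1,"gripper":-1}]'
```

```text
time_s: 6.4
tool_pos: [0.5469, 0.1233, 0.024]
tool_rot: [180.0, -0.0, 0.0]
force: [-1.4, -0.2, 3.3]
grip_width: 0.0263
grasp_force: 20.0
time_s: 6.65
tool_pos: [0.547, 0.1233, 0.0239]
tool_rot: [180.0, -0.0, 0.0]
force: [-3.6, -0.8, 9.8]
grip_width: 0.0263
grasp_force: 20.0
```

Contact at 3–10 N. I'm releasing slightly and lifting away.

```bash
python3 -m creep '[{"wx":0,"wy":0,"wz":0,"tx":0,"ty":0,"tz":-1,"gripper":-1},{"wx":0,"wy":0,"wz":0,"tx":0,"ty":0,"tz":-1,"gripper":-0.1},{"wx":0,"wy":0,"wz":0,"tx":0,"ty":0,"tz":-1,"gripper":-0.1},{"wx":0,"wy":0,"wz":0,"tx":0,"ty":0,"tz":-1,"gripper":-0.1},{"wx":0,"wy":0,"wz":0,"tx":0,"ty":0,"tz":-1,"gripper":-0.1}]' && python3 -m creep '[{"wx":0,"wy":0,"wz":0,"tx":0,"ty":0,"tz":-10,"gripper":-0.1},{"wx":0,"wy":0,"wz":0,"tx":0,"ty":0,"tz":-35,"gripper":0.3},{"wx":0,"wy":0,"wz":0,"tx":0,"ty":0,"tz":-70,"gripper":0.3},{"wx":0,"wy":0,"wz":0,"tx":0,"ty":0,"tz":-100,"gripper":0.3},{"wx":0,"wy":0,"wz":0,"tx":0,"ty":0,"tz":-100,"gripper":0.3}]'
```

```text
time_s: 7.07
tool_pos: [0.5464, 0.1232, 0.0232]
tool_rot: [180.0, 0.0, 0.0]
force: [0.1, -0.1, -0.2]
grip_width: 0.0381
grasp_force: 0.0
time_s: 7.48
tool_pos: [0.5508, 0.1247, 0.1307]
tool_rot: [-179.9, -0.7, 0.0]
force: [1.6, 0.9, -0.6]
grip_width: 0.0542
grasp_force: 0.0
```

```bash
python3 -m creep '[{"wx":0,"wy":0,"wz":0,"tx":-3,"ty":15,"tz":0,"gripper":0.7},{"wx":0,"wy":0,"wz":0,"tx":-9,"ty":45,"tz":0,"gripper":0.7},{"wx":0,"wy":0,"wz":0,"tx":-16,"ty":83,"tz":0,"gripper":0.7},{"wx":0,"wy":0,"wz":0,"tx":-23,"ty":123,"tz":0,"gripper":0.7},{"wx":0,"wy":0,"wz":0,"tx":-30,"ty":163,"tz":0,"gripper":0.7}]' >/dev/null && python3 -m creep '[{"wx":0,"wy":0,"wz":0,"tx":-7,"ty":40,"tz":0,"gripper":0.7},{"wx":0,"wy":0,"wz":0,"tx":-14,"ty":80,"tz":0,"gripper":0.7},{"wx":0,"wy":0,"wz":0,"tx":-20,"ty":110,"tz":0,"gripper":0.7},{"wx":0,"wy":0,"wz":0,"tx":-24,"ty":135,"tz":0,"gripper":0.7},{"wx":0,"wy":0,"wz":0,"tx":-24,"ty":137,"tz":0,"gripper":0.7}]'
cat >> h.py <<'E'
def circ(P,x,y,r,za,zb):
    q=P.reshape(-1,3)*1000; q=q[(q[:,2]>za)&(q[:,2]<zb)&(np.hypot(q[:,0]-x,q[:,1]-y)<r)]
    return len(q) and (np.round(np.mean(q[:,:2],0),1),np.round(cv2.minEnclosingCircle(q[:,:2].astype(np.float32))[0],1),len(q))
E
python3 - <<'E'
from h import *
p,d,i=cam("top"); P=cloud(d,i)
print("red",circ(P,547,124,22,32,44),[np.round(ray(b[0],b[1],.038,i)[:2]*1000,1) for b in blobs(p,"red")])
for n,a in(("y",66),("b",42),("g",18)): print(n,circ(P,463,-325,45,a,a+12))
print([(np.round(b),np.round(ray(b[0],b[1],.072,i)[:2]*1000,1)) for b in blobs(p,"yellow")])
save("t2",p)
E
```

```text
time_s: 8.32
tool_pos: [0.491, -0.1835, 0.1239]
tool_rot: [179.8, 0.0, -0.5]
force: [-0.1, -1.1, -1.3]
grip_width: 0.0738
grasp_force: 0.0
red (array([546.7, 122.4]), array([547. , 122.3]), 129) [array([542.7, 121.3]), array([754.9, 349.1]), array([ 751.8, -232.3])]
y 0
b 0
g 0
[(array([374., 176., 578.]), array([ 598. , -135.1])), (array([544., 102., 107.]), array([ 751.5, -477. ])), (array([137.,  67., 124.]), array([828.2, 361.9]))]
```

View pics/t2.png

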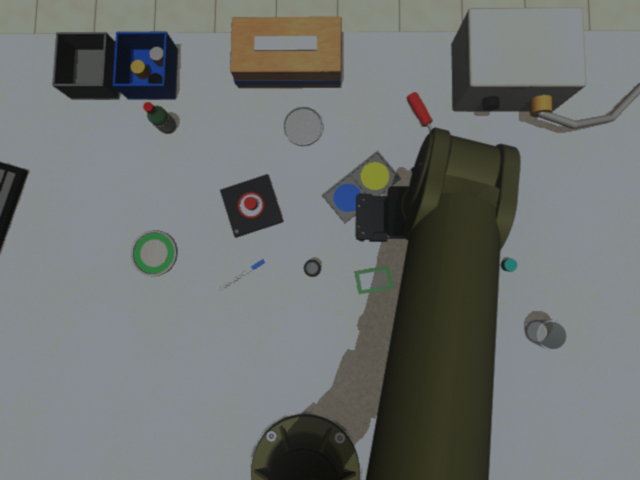

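The red case sits centred inside the ring at (251,204). The arm hides the stack, so I'll go by the commanded pose and check from the side.

```bash
python3 -m creep '[{"wx":0,"wy":0,"wz":0,"tx":-6,"ty":30,"tz":0,"gripper":0.5},{"wx":0,"wy":0,"wz":0,"tx":-14,"ty":70,"tz":0,"gripper":0.5},{"wx":0,"wy":0,"wz":0,"tx":-22,"ty":110,"tz":0,"gripper":0.5},{"wx":0,"wy":0,"wz":0,"tx":-28,"ty":138,"tz":0,"gripper":0.5},{"wx":0,"wy":0,"wz":0,"tx":-30,"ty":149.5,"tz":0,"gripper":0.5}]' >/dev/null && python3 -m creep '[{"wx":0,"wy":0,"wz":0,"tx":0,"ty":0,"tz":10,"gripper":0.5},{"wx":0,"wy":0,"wz":0,"tx":0,"ty":0,"tz":35,"gripper":0.5},{"wx":0,"wy":0,"wz":0,"tx":0,"ty":0,"tz":58,"gripper":0.4},{"wx":0,"wy":0,"wz":0,"tx":0,"ty":0,"tz":66,"gripper":0.3},{"wx":0,"wy":0,"wz":0,"tx":0,"ty":0,"tz":66,"gripper":0.2}]' && python3 -m creep '[{"wx":0,"wy":0,"wz":0,"tx":0,"ty":0,"tz":0,"gripper":-1},{"wx":0,"wy":0,"wz":0,"tx":0,"ty":0,"tz":0,"gripper":-1},{"wx":0,"wy":0,"wz":0,"tx":0,"ty":0,"tz":0,"gripper":-1},{"wx":0,"wy":0,"wz":0,"tx":0,"ty":0,"tz":0,"gripper":-1},{"wx":0,"wy":0,"wz":0,"tx":0,"ty":0,"tz":0,"gripper":-1}]' 25
```

```text
time_s: 9.2
tool_pos: [0.462, -0.3222, 0.0548]
tool_rot: [-179.7, 0.2, 0.2]
force: [0.5, 0.2, -0.2]
grip_width: 0.056
grasp_force: 0.0
time_s: 9.62
tool_pos: [0.4639, -0.3265, 0.0591]
tool_rot: [179.9, -0.1, 0.0]
force: [-0.1, 1.9, 4.1]
grip_width: 0.0394
grasp_force: 25.0
```

```bash
python3 -m creep '[{"wx":0,"wy":0,"wz":0,"tx":0,"ty":0,"tz":-8,"gripper":-1},{"wx":0,"wy":0,"wz":0,"tx":0,"ty":0,"tz":-25,"gripper":-1},{"wx":0,"wy":0,"wz":0,"tx":0,"ty":0,"tz":-45,"gripper":-1},{"wx":0,"wy":0,"wz":0,"tx":0,"ty":0,"tz":-50,"gripper":-1},{"wx":0,"wy":0,"wz":0,"tx":0,"ty":0,"tz":-50,"gripper":-1}]' && python3 -m creep '[{"wx":0,"wy":0,"wz":0,"tx":10,"ty":-12,"tz":0,"gripper":-1},{"wx":0,"wy":0,"wz":0,"tx":30,"ty":-36,"tz":0,"gripper":-1},{"wx":0,"wy":0,"wz":0,"tx":55,"ty":-66,"tz":0,"gripper":-1},{"wx":0,"wy":0,"wz":0,"tx":80,"ty":-96,"tz":0,"gripper":-1},{"wx":0,"wy":0,"wz":0,"tx":105,"ty":-126,"tz":0,"gripper":-1}]' && python3 -m creep '[{"wx":0,"wy":0,"wz":0,"tx":24,"ty":-29,"tz":0,"gripper":-1},{"wx":0,"wy":0,"wz":0,"tx":42,"ty":-50,"tz":5,"gripper":-1},{"wx":0,"wy":0,"wz":0,"tx":48,"ty":-57.5,"tz":20,"gripper":-1},{"wx":0,"wy":0,"wz":0,"tx":48,"ty":-57.5,"tz":40,"gripper":-1},{"wx":0,"wy":0,"wz":0,"tx":48,"ty":-57.5,"tz":50,"gripper":-1}]' && python3 -m creep '[{"wx":0,"wy":0,"wz":0,"tx":0,"ty":0,"tz":0,"gripper":-1},{"wx":0,"wy":0,"wz":0,"tx":0,"ty":0,"tz":0,"gripper":-1}]'
python3 - <<'E'
from h import *
a=[]
for n,x,y in(("top",290,110),("side",300,220)):
    p,d,i=cam(n); a.append(cv2.resize(p[y:y+150,x:x+200],(400,300),interpolation=cv2.INTER_CUBIC))
save("y1",np.hstack(a))
E
```

```text
time_s: 10.03
tool_pos: [0.4637, -0.3274, 0.1097]
tool_rot: [179.8, -0.2, -0.0]
force: [-1.2, 0.3, 0.0]
grip_width: 0.0396
grasp_force: 25.0
time_s: 10.45
tool_pos: [0.5676, -0.1992, 0.1063]
tool_rot: [-180.0, 0.1, -0.1]
force: [0.9, -1.2, -0.4]
grip_width: 0.0392
grasp_force: 25.0
time_s: 10.87
tool_pos: [0.6136, -0.1417, 0.0536]
tool_rot: [-179.9, 0.3, 0.1]
force: [-1.9, -0.7, -1.4]
grip_width: 0.0395
grasp_force: 25.0
time_s: 11.03
tool_pos: [0.6141, -0.144, 0.0561]
tool_rot: [180.0, 0.2, -0.1]
force: [-0.1, -0.3, -0.2]
grip_width: 0.0395
grasp_force: 25.0
```

View pics/y1.png

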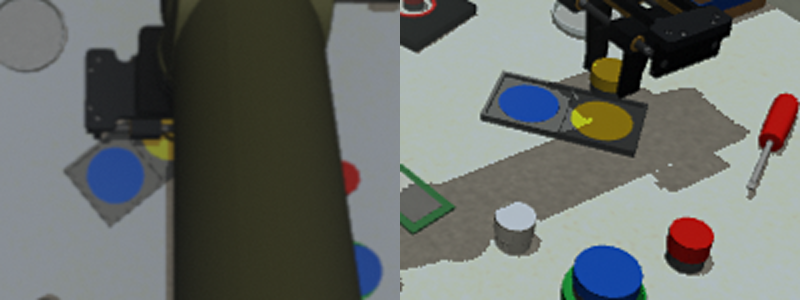

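The yellow case hangs level over the yellow bay at (608,75) in the side half, and blue and green remain stacked at (605,275). I'm lowering it.

```bash
python3 -m creep '[{"wx":0,"wy":0,"wz":0,"tx":0,"ty":0,"tz":12,"gripper":-1},{"wx":0,"wy":0,"wz":0,"tx":0,"ty":0,"tz":28,"gripper":-1},{"wx":0,"wy":0,"wz":0,"tx":0,"ty":0,"tz":36,"gripper":-1},{"wx":0,"wy":0,"wz":0,"tx":0,"ty":0,"tz":39,"gripper":-1},{"wx":0,"wy":0,"wz":0,"tx":0,"ty":0,"tz":39,"gripper":-1}]' && python3 -m creep '[{"wx":0,"wy":0,"wz":0,"tx":0,"ty":0,"tz":1,"gripper":-1},{"wx":0,"wy":0,"wz":0,"tx":0,"ty":0,"tz":1.5,"gripper":-1},{"wx":0,"wy":0,"wz":0,"tx":0,"ty":0,"tz":1.5,"gripper":-1},{"wx":0,"wy":0,"wz":0,"tx":0,"ty":0,"tz":1.5,"gripper":-1}]'
```

```text
time_s: 11.55
tool_pos: [0.6149, -0.1429, 0.0176]
tool_rot: [-180.0, 0.1, -0.0]
force: [-0.9, 0.0, -1.5]
grip_width: 0.0391
grasp_force: 25.0
time_s: 11.88
tool_pos: [0.6161, -0.1429, 0.0176]
tool_rot: [180.0, -0.1, 0.0]
force: [-0.3, 0.3, -1.4]
grip_width: 0.039
grasp_force: 25.0
```

```bash
python3 -m creep '[{"wx":0,"wy":0,"wz":0,"tx":0,"ty":0,"tz":0.5,"gripper":-1},{"wx":0,"wy":0,"wz":0,"tx":0,"ty":0,"tz":1,"gripper":-1},{"wx":0,"wy":0,"wz":0,"tx":0,"ty":0,"tz":1,"gripper":-1}]'
```

```text
time_s: 12.13
tool_pos: [0.6156, -0.1428, 0.0161]
tool_rot: [180.0, 0.0, 0.0]
force: [-0.2, -0.0, -0.8]
grip_width: 0.0396
grasp_force: 25.0
```

```bash
python3 -m creep '[{"wx":0,"wy":0,"wz":0,"tx":0,"ty":0,"tz":0.5,"gripper":-1},{"wx":0,"wy":0,"wz":0,"tx":0,"ty":0,"tz":1,"gripper":-1},{"wx":0,"wy":0,"wz":0,"tx":0,"ty":0,"tz":1,"gripper":-1}]'
```

```text
time_s: 12.38
tool_pos: [0.6157, -0.1428, 0.0152]
tool_rot: [180.0, 0.0, 0.0]
force: [-0.3, 0.4, 1.5]
grip_width: 0.0392
grasp_force: 25.0
```

```bash
python3 -m creep '[{"wx":0,"wy":0,"wz":0,"tx":0,"ty":0,"tz":0.3,"gripper":-1},{"wx":0,"wy":0,"wz":0,"tx":0,"ty":0,"tz":0.6,"gripper":-1},{"wx":0,"wy":0,"wz":0,"tx":0,"ty":0,"tz":0.6,"gripper":-1}]'
```

```text
time_s: 12.63
tool_pos: [0.6157, -0.1428, 0.0151]
tool_rot: [180.0, 0.0, 0.0]
force: [-2.0, 0.9, 6.0]
grip_width: 0.0396
grasp_force: 25.0
```

Contact at 6 N. I'm releasing and lifting.

```bash
python3 -m creep '[{"wx":0,"wy":0,"wz":0,"tx":0,"ty":0,"tz":-0.6,"gripper":-1},{"wx":0,"wy":0,"wz":0,"tx":0,"ty":0,"tz":-0.6,"gripper":0.15},{"wx":0,"wy":0,"wz":0,"tx":0,"ty":0,"tz":-0.6,"gripper":0.15},{"wx":0,"wy":0,"wz":0,"tx":0,"ty":0,"tz":-0.6,"gripper":0.15},{"wx":0,"wy":0,"wz":0,"tx":0,"ty":0,"tz":-0.6,"gripper":0.15}]' && python3 -m creep '[{"wx":0,"wy":0,"wz":0,"tx":0,"ty":0,"tz":-8,"gripper":0.15},{"wx":0,"wy":0,"wz":0,"tx":0,"ty":0,"tz":-28,"gripper":0.3},{"wx":0,"wy":0,"wz":0,"tx":0,"ty":0,"tz":-60,"gripper":0.7},{"wx":0,"wy":0,"wz":0,"tx":0,"ty":0,"tz":-80,"gripper":0.7},{"wx":0,"wy":0,"wz":0,"tx":0,"ty":0,"tz":-85,"gripper":0.7}]'
python3 - <<'E'
from h import *
p,d,i=cam("side"); save("y2",cv2.resize(p[220:400,300:480],(540,540),interpolation=cv2.INTER_CUBIC))
E
```

```text
time_s: 13.05
tool_pos: [0.6156, -0.1428, 0.0148]
tool_rot: [-180.0, 0.0, 0.0]
force: [0.0, 0.9, 0.4]
grip_width: 0.049
grasp_force: 0.0
time_s: 13.47
tool_pos: [0.6186, -0.1431, 0.1051]
tool_rot: [179.9, -0.4, 0.0]
force: [0.5, 0.3, -0.2]
grip_width: 0.0685
grasp_force: 0.0
```

View pics/y2.png

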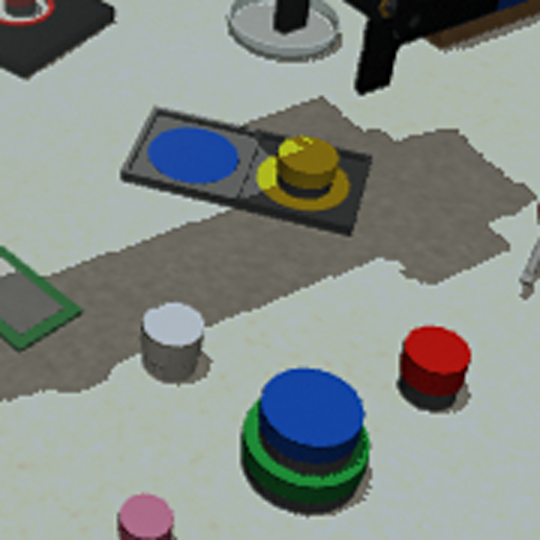

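The yellow case stands in the middle of its bay at (305,170), and blue on green is at (308,430). Blue is next.

```bash
python3 -m creep '[{"wx":0,"wy":0,"wz":0,"tx":-10,"ty":12,"tz":0,"gripper":0.8},{"wx":0,"wy":0,"wz":0,"tx":-30,"ty":36,"tz":0,"gripper":0.8},{"wx":0,"wy":0,"wz":0,"tx":-55,"ty":66,"tz":0,"gripper":0.8},{"wx":0,"wy":0,"wz":0,"tx":-80,"ty":96,"tz":0,"gripper":0.8},{"wx":0,"wy":0,"wz":0,"tx":-105,"ty":126,"tz":0,"gripper":0.8}]' >/dev/null && python3 -m creep '[{"wx":0,"wy":0,"wz":0,"tx":-24,"ty":29,"tz":0,"gripper":0.8},{"wx":0,"wy":0,"wz":0,"tx":-42,"ty":50,"tz":0,"gripper":0.8},{"wx":0,"wy":0,"wz":0,"tx":-48.3,"ty":57.5,"tz":5,"gripper":0.8},{"wx":0,"wy":0,"wz":0,"tx":-48.3,"ty":57.5,"tz":20,"gripper":0.8},{"wx":0,"wy":0,"wz":0,"tx":-48.3,"ty":57.5,"tz":40,"gripper":0.8}]' && python3 -m creep '[{"wx":0,"wy":0,"wz":0,"tx":0,"ty":0,"tz":15,"gripper":0.8},{"wx":0,"wy":0,"wz":0,"tx":0,"ty":0,"tz":24,"gripper":0.8},{"wx":0,"wy":0,"wz":0,"tx":0,"ty":0,"tz":27,"gripper":0.8},{"wx":0,"wy":0,"wz":0,"tx":0,"ty":0,"tz":27,"gripper":0.8},{"wx":0,"wy":0,"wz":0,"tx":0,"ty":0,"tz":27,"gripper":0.8}]' && python3 -m creep '[{"wx":0,"wy":0,"wz":0,"tx":0,"ty":0,"tz":0,"gripper":-1},{"wx":0,"wy":0,"wz":0,"tx":0,"ty":0,"tz":0,"gripper":-1},{"wx":0,"wy":0,"wz":0,"tx":0,"ty":0,"tz":0,"gripper":-1},{"wx":0,"wy":0,"wz":0,"tx":0,"ty":0,"tz":0,"gripper":-1},{"wx":0,"wy":0,"wz":0,"tx":0,"ty":0,"tz":0,"gripper":-1}]' 28 && python3 -m creep '[{"wx":0,"wy":0,"wz":0,"tx":0,"ty":0,"tz":0,"gripper":-1},{"wx":0,"wy":0,"wz":0,"tx":0,"ty":0,"tz":0,"gripper":-1}]'
```

```text
time_s: 14.35
tool_pos: [0.4625, -0.3274, 0.06]
tool_rot: [179.9, -0.1, -0.1]
force: [1.2, 0.9, -0.4]
grip_width: 0.0783
grasp_force: 0.0
time_s: 14.77
tool_pos: [0.4629, -0.3261, 0.0333]
tool_rot: [180.0, -0.0, 0.0]
force: [0.0, 0.4, 1.4]
grip_width: 0.0783
grasp_force: 0.0
time_s: 15.18
tool_pos: [0.4626, -0.3264, 0.0334]
tool_rot: [180.0, -0.0, 0.0]
force: [-0.7, 0.1, 0.5]
grip_width: 0.0527
grasp_force: 1.8
time_s: 15.35
tool_pos: [0.4625, -0.3264, 0.0334]
tool_rot: [180.0, -0.0, 0.0]
force: [-1.0, 0.1, 2.2]
grip_width: 0.0523
grasp_force: 28.0
```

```bash
python3 -m creep '[{"wx":0,"wy":0,"wz":0,"tx":0,"ty":0,"tz":-8,"gripper":-1},{"wx":0,"wy":0,"wz":0,"tx":0,"ty":0,"tz":-25,"gripper":-1},{"wx":0,"wy":0,"wz":0,"tx":0,"ty":0,"tz":-45,"gripper":-1},{"wx":0,"wy":0,"wz":0,"tx":0,"ty":0,"tz":-60,"gripper":-1},{"wx":0,"wy":0,"wz":0,"tx":0,"ty":0,"tz":-60,"gripper":-1}]' && python3 -m creep '[{"wx":0,"wy":0,"wz":0,"tx":6,"ty":-14,"tz":0,"gripper":-1},{"wx":0,"wy":0,"wz":0,"tx":19,"ty":-44,"tz":0,"gripper":-1},{"wx":0,"wy":0,"wz":0,"tx":34,"ty":-79,"tz":0,"gripper":-1},{"wx":0,"wy":0,"wz":0,"tx":49,"ty":-114,"tz":0,"gripper":-1},{"wx":0,"wy":0,"wz":0,"tx":64,"ty":-149,"tz":0,"gripper":-1}]' && python3 -m creep '[{"wx":0,"wy":0,"wz":0,"tx":15,"ty":-35,"tz":0,"gripper":-1},{"wx":0,"wy":0,"wz":0,"tx":29,"ty":-67,"tz":0,"gripper":-1},{"wx":0,"wy":0,"wz":0,"tx":37,"ty":-86,"tz":5,"gripper":-1},{"wx":0,"wy":0,"wz":0,"tx":41,"ty":-93.7,"tz":18,"gripper":-1},{"wx":0,"wy":0,"wz":0,"tx":41,"ty":-93.7,"tz":35,"gripper":-1}]' && python3 -m creep '[{"wx":0,"wy":0,"wz":0,"tx":0,"ty":0,"tz":0,"gripper":-1},{"wx":0,"wy":0,"wz":0,"tx":0,"ty":0,"tz":0,"gripper":-1}]'
python3 - <<'E'
from h import *
p,d,i=cam("side"); save("b1",cv2.resize(p[220:400,300:480],(540,540),interpolation=cv2.INTER_CUBIC))
p,d,i=cam("top"); P=cloud(d,i)
print("yellow",circ(P,616,-142,30,22,34),"green",circ(P,463,-325,45,18,30))
print([(np.round(b),np.round(ray(b[0],b[1],.028,i)[:2]*1000,1)) for b in blobs(p,"yellow")])
E
```

```text
time_s: 15.77
tool_pos: [0.4645, -0.3276, 0.0969]
tool_rot: [179.8, -0.3, 0.0]
force: [1.4, 0.1, -0.1]
grip_width: 0.0519
grasp_force: 28.0
time_s: 16.18
tool_pos: [0.5262, -0.1758, 0.0924]
tool_rot: [-180.0, 0.0, -0.0]
force: [0.7, -0.2, -0.5]
grip_width: 0.0523
grasp_force: 28.0
time_s: 16.6
tool_pos: [0.5689, -0.0808, 0.0578]
tool_rot: [-180.0, -0.1, 0.3]
force: [0.3, -0.9, -0.1]
grip_width: 0.0522
grasp_force: 28.0
time_s: 16.77
tool_pos: [0.5653, -0.085, 0.056]
tool_rot: [180.0, 0.3, -0.1]
force: [-0.5, -0.7, -1.6]
grip_width: 0.0526
grasp_force: 28.0
yellow 0 green (array([ 462.2, -324.5]), array([ 461.7, -325.2]), 799)
[(array([544., 102., 104.]), array([ 770.1, -498.5])), (array([137.,  67., 126.]), array([850.5, 382.6]))]
```

View pics/b1.png

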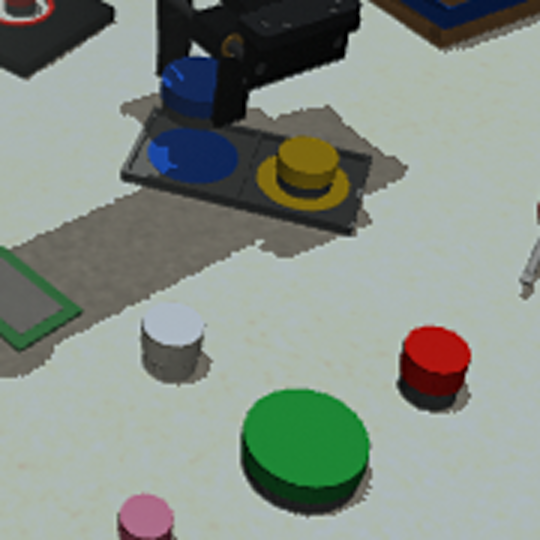

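The blue case is level above the blue bay at (193,85), and green stands alone at (305,440). I'm lowering blue.

```bash
python3 -m creep '[{"wx":0,"wy":0,"wz":0,"tx":0,"ty":0,"tz":12,"gripper":-1},{"wx":0,"wy":0,"wz":0,"tx":0,"ty":0,"tz":28,"gripper":-1},{"wx":0,"wy":0,"wz":0,"tx":0,"ty":0,"tz":38,"gripper":-1},{"wx":0,"wy":0,"wz":0,"tx":0,"ty":0,"tz":42,"gripper":-1},{"wx":0,"wy":0,"wz":0,"tx":0,"ty":0,"tz":42,"gripper":-1}]' && python3 -m creep '[{"wx":0,"wy":0,"wz":0,"tx":0,"ty":0,"tz":1,"gripper":-1},{"wx":0,"wy":0,"wz":0,"tx":0,"ty":0,"tz":2,"gripper":-1},{"wx":0,"wy":0,"wz":0,"tx":0,"ty":0,"tz":2,"gripper":-1},{"wx":0,"wy":0,"wz":0,"tx":0,"ty":0,"tz":2,"gripper":-1}]'
```

```text
time_s: 17.28
tool_pos: [0.5663, -0.0838, 0.0147]
tool_rot: [-180.0, 0.1, -0.0]
force: [0.3, 0.7, -0.2]
grip_width: 0.0521
grasp_force: 28.0
time_s: 17.62
tool_pos: [0.5678, -0.0836, 0.0146]
tool_rot: [180.0, -0.1, 0.0]
force: [0.3, -0.2, -0.1]
grip_width: 0.0521
grasp_force: 28.0
```

```bash
python3 -m creep '[{"wx":0,"wy":0,"wz":0,"tx":0,"ty":0,"tz":0.5,"gripper":-1},{"wx":0,"wy":0,"wz":0,"tx":0,"ty":0,"tz":0.8,"gripper":-1},{"wx":0,"wy":0,"wz":0,"tx":0,"ty":0,"tz":0.8,"gripper":-1}]'
```

```text
time_s: 17.87
tool_pos: [0.5675, -0.0836, 0.0134]
tool_rot: [180.0, -0.0, 0.0]
force: [0.4, -0.4, -0.1]
grip_width: 0.0523
grasp_force: 28.0
```

```bash
python3 -m creep '[{"wx":0,"wy":0,"wz":0,"tx":0,"ty":0,"tz":0.4,"gripper":-1},{"wx":0,"wy":0,"wz":0,"tx":0,"ty":0,"tz":0.6,"gripper":-1},{"wx":0,"wy":0,"wz":0,"tx":0,"ty":0,"tz":0.6,"gripper":-1}]'
```

```text
time_s: 18.12
tool_pos: [0.5676, -0.0836, 0.0134]
tool_rot: [180.0, -0.0, 0.0]
force: [-2.7, -0.4, 5.0]
grip_width: 0.0524
grasp_force: 28.0
```

Contact at 5 N. I'm releasing and lifting.

```bash
python3 -m creep '[{"wx":0,"wy":0,"wz":0,"tx":0,"ty":0,"tz":-0.6,"gripper":-1},{"wx":0,"wy":0,"wz":0,"tx":0,"ty":0,"tz":-0.6,"gripper":0.42},{"wx":0,"wy":0,"wz":0,"tx":0,"ty":0,"tz":-0.6,"gripper":0.42},{"wx":0,"wy":0,"wz":0,"tx":0,"ty":0,"tz":-0.6,"gripper":0.42},{"wx":0,"wy":0,"wz":0,"tx":0,"ty":0,"tz":-0.6,"gripper":0.42}]' && python3 -m creep '[{"wx":0,"wy":0,"wz":0,"tx":0,"ty":0,"tz":-8,"gripper":0.42},{"wx":0,"wy":0,"wz":0,"tx":0,"ty":0,"tz":-28,"gripper":0.5},{"wx":0,"wy":0,"wz":0,"tx":0,"ty":0,"tz":-60,"gripper":1},{"wx":0,"wy":0,"wz":0,"tx":0,"ty":0,"tz":-80,"gripper":1},{"wx":0,"wy":0,"wz":0,"tx":0,"ty":0,"tz":-87,"gripper":1}]'
```

```text
time_s: 18.53
tool_pos: [0.5673, -0.0836, 0.0131]
tool_rot: [180.0, 0.0, 0.0]
force: [-0.1, 0.2, 0.2]
grip_width: 0.0615
grasp_force: 0.0
time_s: 18.95
tool_pos: [0.5699, -0.0837, 0.1045]
tool_rot: [179.9, -0.4, 0.0]
force: [1.5, -0.3, -1.0]
grip_width: 0.078
grasp_force: 0.0
```

```bash
python3 -m creep '[{"wx":0,"wy":0,"wz":0,"tx":-6,"ty":14,"tz":0,"gripper":1},{"wx":0,"wy":0,"wz":0,"tx":-19,"ty":44,"tz":0,"gripper":1},{"wx":0,"wy":0,"wz":0,"tx":-34,"ty":79,"tz":0,"gripper":1},{"wx":0,"wy":0,"wz":0,"tx":-49,"ty":114,"tz":0,"gripper":1},{"wx":0,"wy":0,"wz":0,"tx":-64,"ty":149,"tz":0,"gripper":1}]' >/dev/null && python3 -m creep '[{"wx":0,"wy":0,"wz":0,"tx":-15,"ty":35,"tz":0,"gripper":1},{"wx":0,"wy":0,"wz":0,"tx":-29,"ty":67,"tz":0,"gripper":1},{"wx":0,"wy":0,"wz":0,"tx":-37,"ty":86,"tz":5,"gripper":1},{"wx":0,"wy":0,"wz":0,"tx":-41.5,"ty":92.7,"tz":20,"gripper":1},{"wx":0,"wy":0,"wz":0,"tx":-41.5,"ty":92.7,"tz":40,"gripper":1}]' && python3 -m creep '[{"wx":0,"wy":0,"wz":0,"tx":0,"ty":0,"tz":15,"gripper":1},{"wx":0,"wy":0,"wz":0,"tx":0,"ty":0,"tz":35,"gripper":1},{"wx":0,"wy":0,"wz":0,"tx":0,"ty":0,"tz":47,"gripper":1},{"wx":0,"wy":0,"wz":0,"tx":0,"ty":0,"tz":51,"gripper":1},{"wx":0,"wy":0,"wz":0,"tx":0,"ty":0,"tz":51,"gripper":1}]' && python3 -m creep '[{"wx":0,"wy":0,"wz":0,"tx":0,"ty":0,"tz":0,"gripper":-1},{"wx":0,"wy":0,"wz":0,"tx":0,"ty":0,"tz":0,"gripper":-1},{"wx":0,"wy":0,"wz":0,"tx":0,"ty":0,"tz":0,"gripper":-1},{"wx":0,"wy":0,"wz":0,"tx":0,"ty":0,"tz":0,"gripper":-1},{"wx":0,"wy":0,"wz":0,"tx":0,"ty":0,"tz":0,"gripper":-1}]' 32
```

```text
time_s: 19.78
tool_pos: [0.4606, -0.3296, 0.0609]
tool_rot: [179.8, -0.1, -0.3]
force: [0.3, -0.6, -0.2]
grip_width: 0.087
grasp_force: 0.0
time_s: 20.2
tool_pos: [0.461, -0.3246, 0.008]
tool_rot: [-179.9, 0.1, 0.0]
force: [-0.7, 1.1, 0.3]
grip_width: 0.087
grasp_force: 0.0
time_s: 20.62
tool_pos: [0.4624, -0.3256, 0.0101]
tool_rot: [179.9, -0.1, 0.0]
force: [0.1, 0.1, 2.4]
grip_width: 0.0651
grasp_force: 32.0
```

```bash
python3 -m creep '[{"wx":0,"wy":0,"wz":0,"tx":0,"ty":0,"tz":-8,"gripper":-1},{"wx":0,"wy":0,"wz":0,"tx":0,"ty":0,"tz":-28,"gripper":-1},{"wx":0,"wy":0,"wz":0,"tx":0,"ty":0,"tz":-55,"gripper":-1},{"wx":0,"wy":0,"wz":0,"tx":0,"ty":0,"tz":-80,"gripper":-1},{"wx":0,"wy":0,"wz":0,"tx":0,"ty":0,"tz":-90,"gripper":-1}]' && python3 -m creep '[{"wx":0,"wy":0,"wz":0,"tx":0,"ty":-10,"tz":0,"gripper":-1},{"wx":0,"wy":0,"wz":0,"tx":5,"ty":-35,"tz":0,"gripper":-1},{"wx":0,"wy":0,"wz":0,"tx":10,"ty":-70,"tz":0,"gripper":-1},{"wx":0,"wy":0,"wz":0,"tx":15,"ty":-108,"tz":0,"gripper":-1},{"wx":0,"wy":0,"wz":0,"tx":20,"ty":-146,"tz":0,"gripper":-1}]' && python3 -m creep '[{"wx":0,"wy":0,"wz":0,"tx":4,"ty":-39,"tz":0,"gripper":-1},{"wx":0,"wy":0,"wz":0,"tx":8,"ty":-78,"tz":0,"gripper":-1},{"wx":0,"wy":0,"wz":0,"tx":10,"ty":-117,"tz":0,"gripper":-1},{"wx":0,"wy":0,"wz":0,"tx":10,"ty":-156,"tz":0,"gripper":-1},{"wx":0,"wy":0,"wz":0,"tx":10,"ty":-195,"tz":0,"gripper":-1}]'
python3 - <<'E'
from h import *
p,d,i=cam("side"); save("gr1",cv2.resize(p[180:420,260:460],(500,600),interpolation=cv2.INTER_CUBIC))
p,d,i=cam("top"); P=cloud(d,i)
print("yellow",circ(P,616,-142,30,22,34),"blue",circ(P,567,-83,35,22,34),"red",circ(P,547,124,22,32,44))
E
```

```text
time_s: 21.03
tool_pos: [0.4637, -0.3264, 0.1033]
tool_rot: [179.8, -0.3, 0.0]
force: [1.1, -1.6, -0.7]
grip_width: 0.0647
grasp_force: 32.0
time_s: 21.45
tool_pos: [0.4804, -0.1769, 0.0974]
tool_rot: [-179.9, 0.2, -0.0]
force: [0.5, 1.2, -0.5]
grip_width: 0.0653
grasp_force: 32.0
time_s: 21.87
tool_pos: [0.4898, 0.0182, 0.0976]
tool_rot: [-180.0, 0.2, 0.0]
force: [0.8, -0.1, -0.9]
grip_width: 0.0653
grasp_force: 32.0
yellow (array([ 613.5, -142.7]), array([ 613.7, -142.6]), 280) blue (array([567.3, -85.5]), array([566.6, -84.1]), 451) red 0
```

View pics/gr1.png

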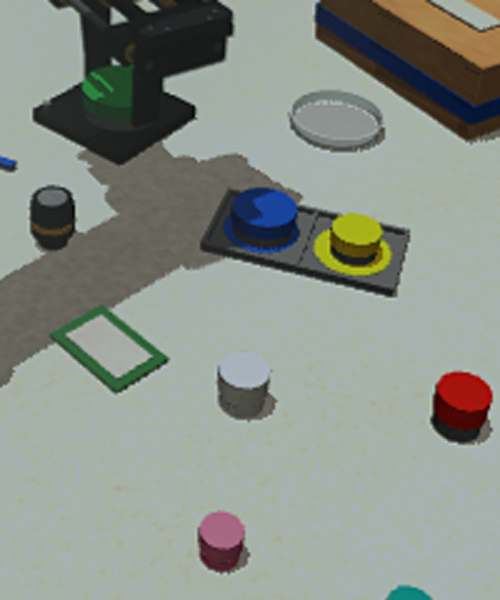

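The blue case at (264,218) and the yellow at (355,240) stand in their bays. The tray and lens (52,215) have not moved, and green is held level. On to the pan.

```bash
python3 -m creep '[{"wx":0,"wy":0,"wz":0,"tx":-4,"ty":-20,"tz":0,"gripper":-1},{"wx":0,"wy":0,"wz":0,"tx":-8,"ty":-50,"tz":0,"gripper":-1},{"wx":0,"wy":0,"wz":0,"tx":-13,"ty":-86,"tz":0,"gripper":-1},{"wx":0,"wy":0,"wz":0,"tx":-18,"ty":-124,"tz":0,"gripper":-1},{"wx":0,"wy":0,"wz":0,"tx":-24,"ty":-162,"tz":0,"gripper":-1}]' && python3 -m creep '[{"wx":0,"wy":0,"wz":0,"tx":-6,"ty":-38,"tz":0,"gripper":-1},{"wx":0,"wy":0,"wz":0,"tx":-12,"ty":-76,"tz":0,"gripper":-1},{"wx":0,"wy":0,"wz":0,"tx":-18,"ty":-112,"tz":0,"gripper":-1},{"wx":0,"wy":0,"wz":0,"tx":-23,"ty":-138,"tz":0,"gripper":-1},{"wx":0,"wy":0,"wz":0,"tx":-25.7,"ty":-158.2,"tz":5,"gripper":-1}]' && python3 -m creep '[{"wx":0,"wy":0,"wz":0,"tx":0,"ty":0,"tz":15,"gripper":-1},{"wx":0,"wy":0,"wz":0,"tx":0,"ty":0,"tz":35,"gripper":-1},{"wx":0,"wy":0,"wz":0,"tx":0,"ty":0,"tz":50,"gripper":-1},{"wx":0,"wy":0,"wz":0,"tx":0,"ty":0,"tz":55,"gripper":-1},{"wx":0,"wy":0,"wz":0,"tx":0,"ty":0,"tz":55,"gripper":-1}]'
python3 - <<'E'
from h import *
p,d,i=cam("side"); save("gr2",cv2.resize(p[130:250,150:310],(640,480),interpolation=cv2.INTER_CUBIC))
E
```

```text
time_s: 22.38
tool_pos: [0.4661, 0.1784, 0.0978]
tool_rot: [179.9, 0.1, -0.1]
force: [0.7, 0.3, -0.8]
grip_width: 0.0654
grasp_force: 32.0
time_s: 22.8
tool_pos: [0.4397, 0.339, 0.0935]
tool_rot: [-179.9, 0.1, 0.2]
force: [0.5, -0.4, -1.7]
grip_width: 0.0652
grasp_force: 32.0
time_s: 23.22
tool_pos: [0.44, 0.3345, 0.0366]
tool_rot: [179.9, 0.3, 0.0]
force: [0.1, 0.0, -1.6]
grip_width: 0.0651
grasp_force: 32.0
```

View pics/gr2.png

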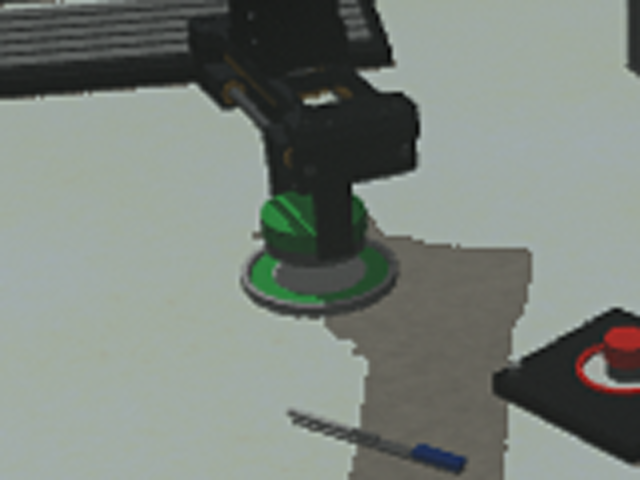

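The green case is over the pan, at (314,225) against the pan centre (320,272). I'll lower it partway and measure the columns.

```bash
python3 -m creep '[{"wx":0,"wy":0,"wz":0,"tx":0,"ty":0,"tz":8,"gripper":-1},{"wx":0,"wy":0,"wz":0,"tx":0,"ty":0,"tz":16,"gripper":-1},{"wx":0,"wy":0,"wz":0,"tx":0,"ty":0,"tz":20,"gripper":-1},{"wx":0,"wy":0,"wz":0,"tx":0,"ty":0,"tz":20,"gripper":-1},{"wx":0,"wy":0,"wz":0,"tx":0,"ty":0,"tz":20,"gripper":-1}]'
python3 - <<'E'
from h import *
p,d,i=cam("side"); s=get_obs(); T=np.array(s["tool_pos"])
print("pan centre col",proj([.4425,.336,.009],i),"tcp",proj(T,i))
for k in range(4):
    th=np.linspace(0,2*np.pi,90)
cols=lambda x,y,r,z:(lambda c:(min(c),max(c)))([proj([x+r*np.cos(t),y+r*np.sin(t),z],i)[0] for t in th])
print("pred case",cols(T[0],T[1],.033,T[2]+.008),"pred pan",cols(.4425,.336,.05,.009))
save("gr3",cv2.resize(p[165:215,200:260],(720,600),interpolation=cv2.INTER_NEAREST))
E
```

```text
time_s: 23.68
tool_pos: [0.442, 0.3357, 0.019]
tool_rot: [180.0, 0.0, 0.0]
force: [0.4, -1.3, -1.3]
grip_width: 0.0651
grasp_force: 32.0
pan centre col (np.float64(228.65799296110708), np.float64(196.3395029687927)) tcp (np.float64(228.1956458754692), np.float64(192.81531708892302))
pred case (np.float64(214.7666599921577), np.float64(240.99122227691126)) pred pan (np.float64(208.86207093879375), np.float64(248.23695175983545))
```

View pics/gr3.png

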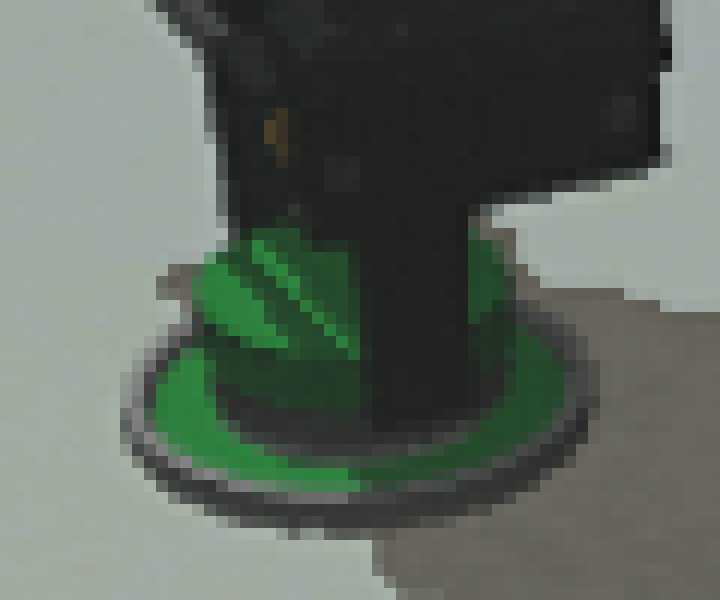

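The band shows evenly left (155–215) and right (510–565) of the case, so it is centred. I'll set it down.

```bash
python3 -m creep '[{"wx":0,"wy":0,"wz":0,"tx":0,"ty":0,"tz":1,"gripper":-1},{"wx":0,"wy":0,"wz":0,"tx":0,"ty":0,"tz":2,"gripper":-1},{"wx":0,"wy":0,"wz":0,"tx":0,"ty":0,"tz":3,"gripper":-1},{"wx":0,"wy":0,"wz":0,"tx":0,"ty":0,"tz":3,"gripper":-1}]'  && python3 -m creep '[{"wx":0,"wy":0,"wz":0,"tx":0,"ty":0,"tz":0.5,"gripper":-1},{"wx":0,"wy":0,"wz":0,"tx":0,"ty":0,"tz":1,"gripper":-1},{"wx":0,"wy":0,"wz":0,"tx":0,"ty":0,"tz":1,"gripper":-1}]'
```

```text
time_s: 24.07
tool_pos: [0.442, 0.3358, 0.0161]
tool_rot: [180.0, 0.0, 0.0]
force: [-0.1, 0.3, -0.9]
grip_width: 0.0656
grasp_force: 32.0
time_s: 24.32
tool_pos: [0.4421, 0.3359, 0.0152]
tool_rot: [180.0, -0.0, 0.0]
force: [0.0, 0.1, -1.7]
grip_width: 0.0651
grasp_force: 32.0
```

```bash
python3 -m creep '[{"wx":0,"wy":0,"wz":0,"tx":0,"ty":0,"tz":0.5,"gripper":-1},{"wx":0,"wy":0,"wz":0,"tx":0,"ty":0,"tz":0.8,"gripper":-1},{"wx":0,"wy":0,"wz":0,"tx":0,"ty":0,"tz":0.8,"gripper":-1}]'
```

```text
time_s: 24.57
tool_pos: [0.4421, 0.3359, 0.0151]
tool_rot: [180.0, -0.0, 0.0]
force: [-1.9, -1.8, 4.6]
grip_width: 0.0649
grasp_force: 32.0
```

Contact at 4.6 N. I'm releasing, lifting and moving clear.

```bash
python3 -m creep '[{"wx":0,"wy":0,"wz":0,"tx":0,"ty":0,"tz":-0.5,"gripper":-1},{"wx":0,"wy":0,"wz":0,"tx":0,"ty":0,"tz":-0.5,"gripper":0.75},{"wx":0,"wy":0,"wz":0,"tx":0,"ty":0,"tz":-0.5,"gripper":0.75},{"wx":0,"wy":0,"wz":0,"tx":0,"ty":0,"tz":-0.5,"gripper":0.75},{"wx":0,"wy":0,"wz":0,"tx":0,"ty":0,"tz":-0.5,"gripper":0.75}]' && python3 -m creep '[{"wx":0,"wy":0,"wz":0,"tx":0,"ty":0,"tz":-8,"gripper":0.75},{"wx":0,"wy":0,"wz":0,"tx":0,"ty":0,"tz":-28,"gripper":0.75},{"wx":0,"wy":0,"wz":0,"tx":0,"ty":0,"tz":-60,"gripper":0.75},{"wx":0,"wy":0,"wz":0,"tx":0,"ty":0,"tz":-100,"gripper":0.75},{"wx":0,"wy":0,"wz":0,"tx":0,"ty":0,"tz":-120,"gripper":0.75}]' && python3 -m creep '[{"wx":0,"wy":0,"wz":0,"tx":0,"ty":-30,"tz":-10,"gripper":0.75},{"wx":0,"wy":0,"wz":0,"tx":0,"ty":-60,"tz":-20,"gripper":0.75},{"wx":0,"wy":0,"wz":0,"tx":0,"ty":-90,"tz":-20,"gripper":0.75},{"wx":0,"wy":0,"wz":0,"tx":0,"ty":-120,"tz":-20,"gripper":0.75},{"wx":0,"wy":0,"wz":0,"tx":0,"ty":-150,"tz":-20,"gripper":0.75}]' && python3 -m creep '[{"wx":0,"wy":0,"wz":0,"tx":0,"ty":0,"tz":0,"gripper":0.75},{"wx":0,"wy":0,"wz":0,"tx":0,"ty":0,"tz":0,"gripper":0.75},{"wx":0,"wy":0,"wz":0,"tx":0,"ty":0,"tz":0,"gripper":0.75}]'
python3 - <<'E'
from h import *
p,d,i=cam("side"); save("end",cv2.resize(p[150:330,180:450],(780,520),interpolation=cv2.INTER_CUBIC))
p,d,i=cam("top"); P=cloud(d,i)
print("yellow",circ(P,616,-142,30,22,34),"blue",circ(P,567,-83,35,22,34),"red",circ(P,547,124,22,32,44),"green",circ(P,442,336,45,23,35))
# plate, tray, pan outlines from depth/colour
q=P.reshape(-1,3)*1000
h=q[(np.hypot(q[:,0]-547,q[:,1]-124)<85)&(q[:,2]>9)&(q[:,2]<50)][:,:2].astype(np.float32); print("plate",cv2.minAreaRect(h))
E
```

```text
time_s: 24.98
tool_pos: [0.4421, 0.3359, 0.0148]
tool_rot: [-180.0, -0.0, 0.0]
force: [-0.6, 0.1, 0.4]
grip_width: 0.0755
grasp_force: 0.0
time_s: 25.4
tool_pos: [0.4432, 0.3376, 0.1396]
tool_rot: [-179.8, -0.2, 0.1]
force: [0.4, 0.2, 0.2]
grip_width: 0.076
grasp_force: 0.0
time_s: 25.82
tool_pos: [0.4423, 0.4871, 0.1556]
tool_rot: [-180.0, -0.0, -0.0]
force: [-0.1, -0.0, 0.4]
grip_width: 0.0763
grasp_force: 0.0
time_s: 26.07
tool_pos: [0.442, 0.4854, 0.155]
tool_rot: [179.9, -0.0, 0.0]
force: [0.6, 0.1, -0.1]
grip_width: 0.076
grasp_force: 0.0
yellow (array([ 613.5, -142.9]), array([ 614.1, -142.9]), 280) blue (array([566.4, -83.7]), array([566.8, -83.8]), 490) red (array([546.9, 122.4]), array([547.4, 122.5]), 128) green (array([442. , 334.2]), array([442.1, 335.5]), 768)
plate ((546.076171875, 124.76482391357422), (110.14331817626953, 110.4911880493164), 19.165132522583008)
```

View pics/end.png

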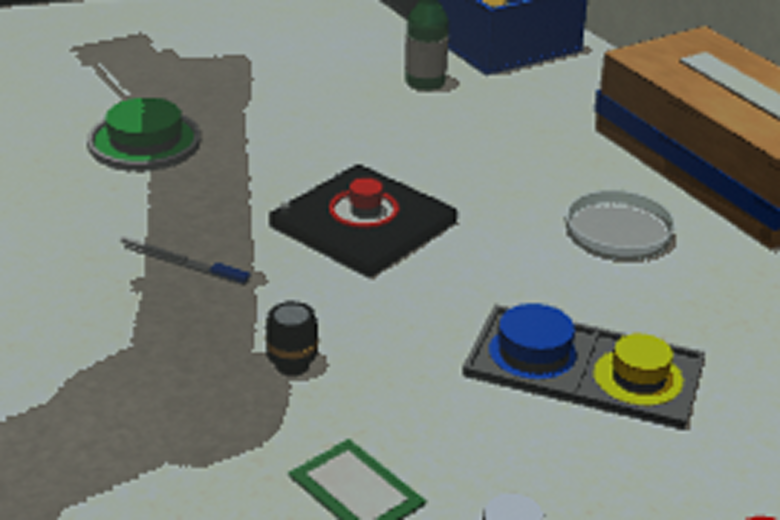

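All four cases stand upright in their places: red inside the ring at (366,198), blue at (536,338), yellow at (643,360) and green at (145,122). The lens at (292,337) and the tray have not moved, and the offsets I measured are within about 3 mm. I'm handing the job in.

```bash
python3 -c "
from cell import env
print(env.sign_off())"
```

```text
the job is handed in; nothing more can be done
None
```

I took the stack apart and stood all four cases level in the middle of their marked places, each within about 3 mm by my last camera check; the tray and lens showed no movement, and the job was handed in after about 26 s.

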